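# Clamp the sample cup and hold the reading head down at its line

## Task

On the reading stand, turn the crank clockwise until it comes up against its stop, so that the sliding jaw grips the lidded sample cup in the V jaw. Then push the stand's spring-loaded palm knob straight down by 12 mm (give or take 3 mm), which is half its travel, so that the reading head hangs close above the lid without ever touching it, and keep it pressed there: the program finishes while still holding the knob down. Leave the other things on the bench where they are.

Things in the scene. Friction and masses are not known exactly. Their poses are not given: they have to be found in the camera images.
- stand: The reading stand, fixed to the worktop: an aluminium base plate 100 x 235 x 12 mm with a grey gearbox at its left (+y) end, a V jaw at its right end and a steel column at the back (+x). Origin on the worktop, under the place where the clamped cup's axis ends up; x points away from the robot at yaw 0, y along the jaw's slideway towards the gearbox, z up. It stands somewhere else, turned by up to 0.3 rad, each time. Tallest part: the palm knob, 150 mm.
- nest (a point): Point on the grey cup floor (16 mm above the worktop) where the axis of the clamped cup belongs, right below the reading head.
- v_jaw: Fixed steel V jaw, 46 mm tall on the cup floor, opening towards +y of the stand. Its origin coincides with that of the stand.
- cup_center (a point): The lidded sample cup, 59 mm across the lid, tapering downwards, 45 mm tall, about 90 g, standing loose upright on the cup floor between the jaws; this point is at its centre, half-way up; its z is the cup's axis. The sliding jaw pushes it up to 12 mm towards -y of the stand into the V jaw. It need not be touched by hand.
- cup: The same cup; origin at the centre of its underside.
- crank (a joint): Angle of the clamp's crank in rad: 0 fully open, grows clockwise seen from above, end stop at 8.6. It starts between 0 and 3. It turns on the vertical axis through crank_axis and stays where it is left. Needs 3 to 5 N at the grip.
- crank_axis (a point): Point on the crank's vertical axis on top of the gearbox, at the height of the grip's middle (100 mm above the worktop).
- crank_grip (a point): Middle of the crank's upright black grip, 18 mm across, 42 mm tall (from 76.5 to 118.5 mm above the worktop), 45 mm from the crank's axis, above an 8 mm thick steel arm whose top is at 75 mm. The grip revolves freely on its pin, so it can be gripped from above and led round the circle without turning the hand.
- jaw (a joint): Travel of the sliding jaw towards the V jaw in m: 5 mm per rad of the crank (31 mm a turn), 0 open, 0.043 at the crank's stop.
- pad (a joint): How far the sprung rubber pad on the sliding jaw's face is pushed back into the jaw, in m: 0 free, about 0.005 when the crank is at its stop with the cup gripped (15 N).
- head_travel (a joint): Travel of the sprung reading head in m: 0 up at rest, grows downwards, 0.024 at the end. The spring lifts it back when let go. The push needed is about 4.5 N to start, 9 N at 12 mm, 14 N at the end. At 12 mm the lower edge of the white sleeve has come down to the dark line round the steel column; at 20 mm the lens would touch the lid of the cup.
- knob_top (a point): Centre of the top face of the black mushroom-shaped palm knob, 40 mm across, on top of the sleeve at the back of the stand (75 mm behind the cup's axis, +x of the stand), 150 mm above the worktop at rest; it moves down with the head.
- head: The sprung reading head in one piece: white sleeve on the column, the palm knob on top of it, and an arm towards the robot that carries the grey round lens barrel 40 mm across, which hangs over the cup with its underside 20 mm above the lid at rest. Origin as the stand's when the head is up.
- cassette_1: Bystander: white test cassette, 70 x 21 x 5 mm, lying beside the stand; origin at the centre of its underside.
- petri_1: Bystander: petri dish, 63 mm across, 15 mm tall, beside the stand; origin at the centre of its underside.
- marker: Bystander: marker pen, 125 x 15 x 13 mm, lying in front right; origin at the centre of its underside.
- cup_3: Bystander: empty clear cup, 55 mm across, 42 mm tall; origin at the centre of its underside.
- clear_strip: Bystander: flat clear strip pack, 26 x 95 x 8 mm, at the left; origin at the centre of its underside.
There are look-alikes about, which are no part of the job. What is shaped like the cup but green or pink is not meant.

How it is judged:
By the outcome, as a careful person would: the job done as asked, in the order asked, and still so for the second after the job is handed in, while the arm keeps its last pose, push and grip.
It also fails if it takes over 64 s, if anything falls off the work surface, if the arm or the gripper's body presses on something with over 40 N, if the wrist force passes 120 N, or if a joint passes its speed limit or range.

## Robot

A 7-joint arm with a two-finger parallel gripper is mounted at the origin on a cart in front of the work surface, level with it; the furniture and walls round the work are solid. World frame = base frame: x ahead of the robot, y to its left, z up, the work surface at z = 0. Lengths are in m, angles in rad, forces in N, time in s.
With the tool pointing down it reaches from about 0.4 to 0.85 m from the base axis. Payload 10.4 kg.
Tool frame: the origin (TCP) lies at the very end of the fingers, on their centre line; the grasp point (between the pads) lies 19 mm behind it (manip.tcp_to_grasp is the distance from the TCP to the grasp point, in m); x points along the fingers, y is the direction in which the jaws open and shut, and the axes are right-handed (so a half turn about x gives the same grasp; the last joint's range is limited). The gripper opens to 85 mm and grips with 20 to 120 N. Pads are 22 mm wide; open, the fingers measure 114 mm over their backs; the gripper's body (76 mm by 85 mm) begins 54 mm behind the grasp point. The pads swing forward as they close: fully open they stand 13 mm farther back than shut.
Start: joints at [-1.319, 0.332, -0.065, 1.46, 0.022, 1.35, -0.088], TCP at [0.17, 0.602, 0.231] pointing down, gripper open.
Joint ranges: [-2.6, 2.6], [-0.5, 2.12], [-1.47, 1.34], [0.16, 2.42], [-1.27, 4.41], [0.06, 2.06], [-2.6, 2.6]. Speed limits (rad/s): [2.22, 2.22, 2.79, 2.79, 3.14, 3.14, 3.14].

## Interface

Orientations are given as a unit quaternion [x, y, z, w].
In Python, from workcell import manip, cams, hand_in gives the robot as it stands.
- The arm moves only by the shell command python3 -m handwheel 'ROWS' [FORCE]. ROWS is text: rows parted by semicolons, each of 7 numbers parted by spaces: the shift along the tool's x, y, z in mm, then the turn, a rotation vector about the tool's x, y, z in rad, then the finger opening in mm, from 0 to 85.4. A call has 1 to 8 rows; each row shifts and turns the commanded pose from where the row before left it, along the tool's axes as they then stand; what a row does not reach is not made up. A row lasts 1/10 s, in which the tool goes at most 50 mm and 8.59 degrees, less where a joint would pass 70% of its speed; a pose out of reach is approached as far as the arm can. A call with a gripper value outside its range is refused whole. The fingers move at their own pace and stop on an object; FORCE is the grip in N (left out, the last holds). Time passes only in rows, so rows that do not move let the fingers close. It gives the time, the measured TCP pose, the force and the opening at its end, in the units of the state.
- manip.get_obs(): the state, without advancing time (a new reading comes with each control period).
- cams.camera(name): name is "scene" or "top" or "wrist"; returns a dict with "color" (420x560x3 uint8, blue, green, red), "depth" (420x560 float32, m along the optical axis (not along the pixel's ray), 0 where there is no reading), "camera_matrix" (3x3 intrinsics, pixels), "origin" and "attitude" of the camera in the world; the wrist camera has in their place "T_tool_cam" (4x4, takes a point from camera to tool coordinates, whose origin is the TCP and whose axes are the tool frame's). Camera axes: x right, y down, z forward; pixel columns grow to the right and rows downward; lengths in m; the calibration is good to about 2 mm. A picture is of the moment at which its call begins: read the wrist's pose just before it.
- hand_in(): hands the job in, once; it reports no verdict.
Trained networks look in the newest picture that a camera, given by its name, has taken for a name from the list of things; names that differ only in an ending like _2 or _b are one class to them, and where a whole thing is asked for, a point or a joint stands for the part that bears it (a point fixed in the world has none). Each returns a list of dicts, best first, with "conf" (0 to 1); they miss things now and then, are a little off and sometimes report something else, mostly with a low value. They report only what shows in the picture. A call takes as long as a camera call. They do not tell look-alikes from the thing itself.
- cams.recognise(camera, thing): "box" ([left, top, width, height] in pixels, round what is visible of it).
- cams.outline_of(camera, thing): "region" (420x560 bool, what is visible of it) and "box" ([left, top, width, height] in pixels, round what is visible of it).
The state is a dict: "clock": time; "joint_pos": joint angles; "joint_velocities": joint speeds; "tau": joint torques, N m; "position": TCP position; "ee_rot": TCP orientation; "ft_force": force on the tool from outside, world axes, zero at the start; "torque": the same for the moment, N m; "grip_width": opening from 0.0 (shut) to 1.0 (fully open).
Only numpy, scipy, OpenCV 4.12 (cv2) and the standard library are available. Lean on these libraries where they do the work, as an engineer would, in place of code of your own. Each camera call takes 0.05 s, during which the arm holds its last target.

## Working session

There is one attempt and no reset: what is moved stays moved. The work goes in short steps, Python scripts to look and compute and a shell command to move; the robot and the scene stay as the last step left them, time stands still between calls to the robot, and variables do not carry over. Pictures are saved under pics/ and viewed, and the job is handed in when it is done.

```bash
mkdir -p pics; ls; python3 - <<'E'
from workcell import manip,cams
import cv2,numpy as np
o=manip.get_obs();print({k:np.round(v,3) for k,v in o.items()})
for n in ["scene","top"]:
    c=cams.camera(n);cv2.imwrite(f"pics/{n}0.png",c["color"]);print(n,c["origin"],c["attitude"],c["camera_matrix"])
    for t in ["stand","cup","crank_grip","knob_top","crank","v_jaw"]:
        print(t,[(r["box"],round(r["conf"],2)) for r in cams.recognise(n,t)][:4])
E
```

```text
pics
{'clock': np.float64(0.0), 'joint_pos': array([-1.319,  0.333, -0.065,  1.461,  0.022,  1.35 , -0.088]), 'joint_velocities': array([-0.   , -0.   ,  0.   , -0.   ,  0.002, -0.   , -0.001]), 'tau': array([-1.0000e-03, -6.2544e+01,  4.8000e-02, -3.9163e+01,  1.6000e-02,
        9.0000e-03,  0.0000e+00]), 'position': array([0.169, 0.601, 0.231]), 'ee_rot': array([ 0.096,  0.701, -0.097,  0.7  ]), 'ft_force': array([ 0.572, -1.467,  0.761]), 'torque': array([-0.007,  0.02 ,  0.011]), 'grip_width': np.float64(0.999)}
scene [-0.28297993 -0.67296811  0.74115655] [ 0.79455648 -0.33446002  0.1963635  -0.46718077] [[416.46575634   0.         276.65623483]
 [  0.         416.46575634 210.38564802]
 [  0.           0.           1.        ]]
stand [([204.7, 179.1, 70.2, 62.6], 0.93)]
cup [([318.0, 235.9, 15.3, 20.6], 0.88), ([338.2, 229.6, 24.5, 18.1], 0.81), ([237.6, 208.4, 16.7, 20.2], 0.6), ([304.4, 216.1, 20.2, 22.0], 0.53)]
crank_grip []
knob_top [([243.7, 179.2, 22.2, 31.3], 0.78)]
crank []
v_jaw [([245.4, 212.8, 19.3, 19.1], 0.58), ([242.2, 179.4, 23.2, 29.9], 0.58), ([341.8, 227.0, 18.8, 21.2], 0.2)]
top [0.44468269 0.12431436 1.21505252] [ 0.70696782 -0.70616479  0.02469129 -0.03030069] [[403.14250753   0.         272.70527653]
 [  0.         403.14250753 212.57957991]
 [  0.           0.           1.        ]]
stand [([167.5, 183.5, 93.4, 62.5], 0.65)]
cup [([288.4, 170.5, 15.6, 19.7], 0.8), ([222.3, 217.3, 20.6, 17.2], 0.72), ([331.5, 156.2, 15.2, 15.9], 0.6), ([319.0, 190.1, 20.2, 18.9], 0.6)]
crank_grip [([265.1, 211.2, 19.3, 22.2], 0.46), ([168.9, 216.5, 12.0, 7.9], 0.44)]
knob_top [([222.2, 186.9, 19.0, 42.6], 0.69), ([266.3, 214.7, 18.0, 19.7], 0.53), ([222.7, 216.5, 19.3, 15.3], 0.22)]
crank [([171.9, 216.7, 23.2, 15.5], 0.66), ([109.0, 248.2, 38.9, 19.9], 0.47)]
v_jaw [([240.8, 207.4, 13.8, 22.1], 0.75)]
```

```bash
python3 - <<'E'
import cv2
a=cv2.imread("pics/top0.png")[160:290,90:290];cv2.imwrite("pics/topc.png",cv2.resize(a,None,fx=4,fy=4,interpolation=2))
a=cv2.imread("pics/scene0.png")[160:270,180:380];cv2.imwrite("pics/scenec.png",cv2.resize(a,None,fx=4,fy=4,interpolation=2))
E
```

```text
(no output)
```

View pics/top0.png

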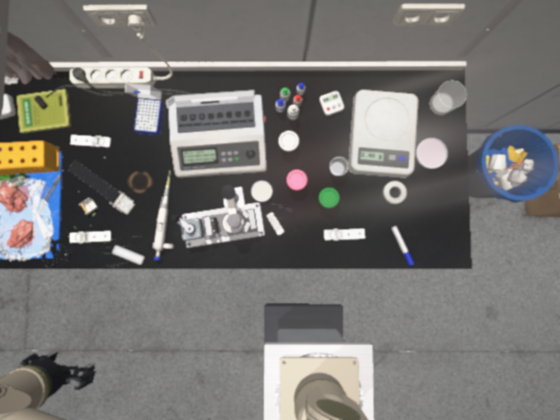

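View pics/topc.png

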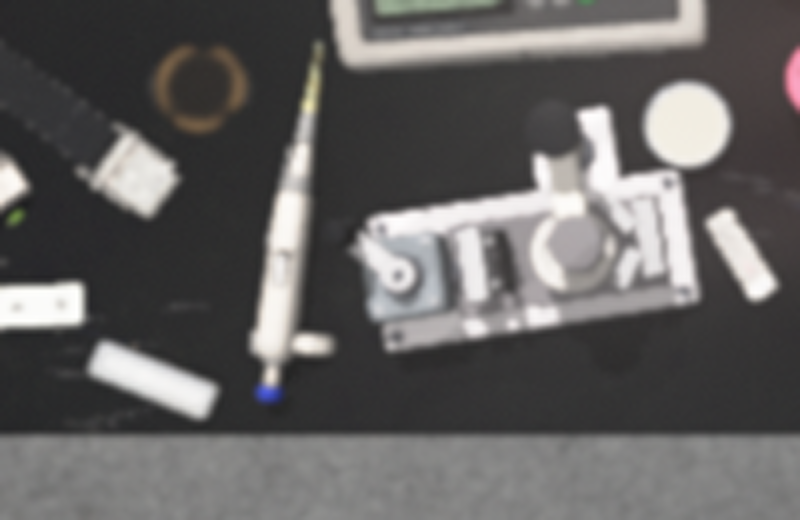

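View pics/scenec.png

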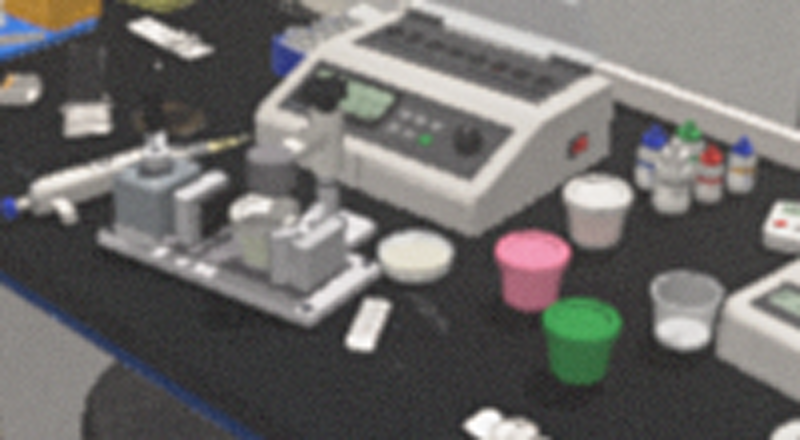

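```bash
cat > h.py <<'E'
from workcell import manip,cams
import cv2,numpy as np
from scipy.spatial.transform import Rotation as R
def campose(n):
    """returns c, Rwc, o"""
    if n=="wrist":
        ob=manip.get_obs();c=cams.camera(n)
        Rt=R.from_quat(ob["ee_rot"]).as_matrix();T=np.array(c["T_tool_cam"])
        return c,Rt@T[:3,:3],Rt@T[:3,3]+ob["position"]
    c=cams.camera(n);return c,R.from_quat(c["attitude"]).as_matrix(),np.array(c["origin"])
def cloud(c,Rw,o):
    K=c["camera_matrix"];d=c["depth"];v,u=np.mgrid[:420,:560]
    P=np.stack([(u-K[0,2])/K[0,0]*d,(v-K[1,2])/K[1,1]*d,d],-1)@Rw.T+o
    P[d==0]=np.nan
    return P
def atz(c,Rw,o,u,v,z):
    K=c["camera_matrix"];r=Rw@np.array([(u-K[0,2])/K[0,0],(v-K[1,2])/K[1,1],1]);return o+r*(z-o[2])/r[2]
def proj(c,Rw,o,p):
    q=Rw.T@(np.array(p)-o);K=c["camera_matrix"];return K[0,0]*q[0]/q[2]+K[0,2],K[1,1]*q[1]/q[2]+K[1,2]
def delta(p):
    ob=manip.get_obs();return R.from_quat(ob["ee_rot"]).as_matrix().T@(np.array(p)-ob["position"])*1000
E
python3 - <<'E'
from h import *
c,Rw,o=campose("top");P=cloud(c,Rw,o)
print(R.from_quat(manip.get_obs()["ee_rot"]).as_matrix().round(3))
print("axis",atz(c,Rw,o,189.5,228.8,.085),"grip",atz(c,Rw,o,179,219,.1),"knob",atz(c,Rw,o,229,192,.15),"barrel",atz(c,Rw,o,233,220.5,.11))
for uv in [(183,214),(258,204),(264,234),(187,247)]: print(atz(c,Rw,o,*uv,.012), P[uv[1],uv[0]])
E
```

```text
[[-0.     0.271  0.962]
 [ 0.     0.962 -0.271]
 [-1.     0.    -0.   ]]
axis [0.48689403 0.36688776 0.085     ] grip [0.51350207 0.39334098 0.1       ] knob [0.58256792 0.24929352 0.15      ] barrel [0.50889838 0.24220903 0.11      ]
[0.53396025 0.40285245 0.012     ] [0.53391992 0.40272663 0.01254342]
[0.5642273  0.17807555 0.012     ] [0.56422132 0.17807286 0.01206014]
[0.47437414 0.15979632 0.012     ] [0.47457441 0.16003566 0.00388503]
[0.4354099  0.38906724 0.012     ] [4.35318180e-01 3.91685957e-01 1.00398735e-04]
```

```bash
python3 -m handwheel '-12 -20 30 0 0 0 85;-12 -20 30 0 0 0 85;-12 -20 30 0 0 0 85;-12 -20 30 0 0 0 85;-12 -20 30 0 0 0 85;-12 -20 30 0 0 0 85;-12 -20 30 0 0 0 85;-12 -20 30 0 0 0 85' 20
python3 -m handwheel '0 0 30 -0.14 0 0 85;0 0 30 -0.14 0 0 85;0 0 0 -0.14 0 0 85;0 0 0 0 0 0 85'
python3 - <<'E'
from h import *
c,Rw,o=campose("wrist");cv2.imwrite("pics/w1.png",c["color"]);print(np.round(c["T_tool_cam"],3),o)
print(R.from_quat(manip.get_obs()["ee_rot"]).as_matrix().round(3))
for t in ["stand","cup","crank_grip","knob_top","crank","v_jaw","crank_axis"]:
    print(t,[(r["box"],round(r["conf"],2)) for r in cams.recognise("wrist",t)][:4])
np.savez("w1.npz",P=cloud(c,Rw,o))
E
```

```text
clock: 1.55
position: [0.358, 0.3811, 0.328]
ee_rot: [0.097, 0.7, -0.097, 0.7]
ft_force: [-0.5, 0.6, -0.2]
grip_width: 0.998
clock: 1.95
position: [0.4163, 0.3699, 0.3271]
ee_rot: [-0.052, 0.705, 0.052, 0.705]
ft_force: [-0.2, 1.0, -0.0]
grip_width: 0.992
[[-0.    -0.31   0.951 -0.142]
 [ 1.     0.001  0.001 -0.001]
 [-0.001  0.951  0.31  -0.079]
 [ 0.     0.     0.     1.   ]] [0.33882096 0.35717463 0.4695772 ]
[[-0.    -0.142  0.99 ]
 [ 0.     0.99   0.142]
 [-1.     0.    -0.   ]]
stand [([124.6, 173.1, 182.6, 109.5], 0.85), ([122.8, 190.6, 44.9, 50.7], 0.42)]
cup [([0.0, 216.7, 10.7, 30.2], 0.78), ([155.5, 197.0, 43.1, 44.8], 0.66), ([20.6, 257.6, 57.0, 39.0], 0.64)]
crank_grip [([293.0, 243.7, 11.8, 28.9], 0.77)]
knob_top [([136.3, 215.3, 47.2, 69.1], 0.7), ([125.5, 172.8, 183.6, 109.4], 0.69), ([389.6, 152.5, 65.9, 48.3], 0.65)]
crank [([262.6, 212.4, 42.9, 59.3], 0.93)]
v_jaw [([125.6, 191.0, 40.5, 50.6], 0.89)]
crank_axis [([125.2, 174.9, 183.5, 112.5], 0.79), ([215.2, 195.2, 10.0, 43.4], 0.26)]
```

View pics/w1.png

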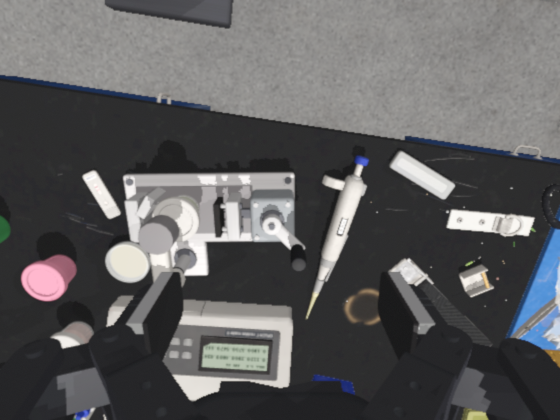

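```bash
python3 - <<'E'
from h import *
a=cv2.imread("pics/w1.png")[165:285,115:315];cv2.imwrite("pics/w1c.png",cv2.resize(a,None,fx=4,fy=4,interpolation=2))
c,Rw,o=campose("wrist");P=cloud(c,Rw,o);
z=P[...,2]
for lo,hi in [(.11,.13),(.14,.156)]:
    m=(z>lo)&(z<hi);m[290:]=0;v,u=np.nonzero(m);n,l,s,cen=cv2.connectedComponentsWithStats(m.astype(np.uint8))
    for i in range(1,n):
        if s[i,4]>15: print(lo,s[i],np.nanmedian(P[l==i],0),(np.nanmin(P[l==i],0)+np.nanmax(P[l==i],0))/2)
print("axis z",P[226,271],"grip",P[252,297])
for uv in [(125,175),(294,174)]: print(atz(c,Rw,o,*uv,.012))
E
```

```text
0.11 [ 138  222   36   60 1321] [0.51530891 0.24360312 0.11512526] [0.52787382 0.24133313 0.11418404]
0.11 [291 255  15  17 203] [0.51514911 0.40480864 0.11772315] [0.51679455 0.4050143  0.11492976]
axis z [0.48846361 0.3689621  0.08164725] grip [0.50857927 0.40317892 0.1021688 ]
[0.47052856 0.16392699 0.012     ]
[0.43581829 0.39157747 0.012     ]
```

View pics/w1c.png

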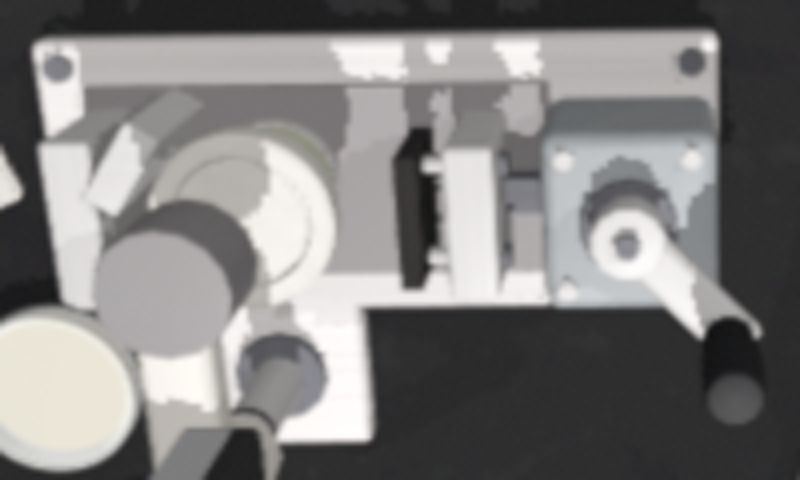

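```bash
python3 - <<'E'
from h import *
c,Rw,o=campose("wrist")
g=atz(c,Rw,o,299,264.5,.1185);a=atz(c,Rw,o,271.6,225.7,.082)
print(g,a,np.linalg.norm((g-a)[:2]),manip.get_obs()["position"])
c,Rw,o=campose("top");print(proj(c,Rw,o,g),proj(c,Rw,o,a))
E
```

```text
[0.51616185 0.40591604 0.1185    ] [0.48787938 0.36960194 0.082     ] 0.04602838349279403 [0.41556932 0.37038201 0.3273978 ]
(np.float64(172.80008629887507), np.float64(217.60455528370534)) (np.float64(188.77127226830498), np.float64(228.48891570988474))
```

```bash
python3 - <<'E'
from h import *
c,Rw,o=campose("top");P=cloud(c,Rw,o).reshape(-1,3)
for x in np.arange(.5,.72,.02):
    m=(abs(P[:,0]-x)<.01)&(P[:,1]>.27)&(P[:,1]<.5);print(round(x,2),np.nanmax(P[m,2]).round(3))
E
python3 -m handwheel '22 2 13 0 0 0 45;22 3 13 0 0 0 45;22 2 13 0 0 0 45;22 3 13 0 0 0 45;22 2 13 0 0 0 45;22 3 13 0 0 0 45;22 3 13 0 0 0 45;22 2 13 0 0 0 45'
python3 -m handwheel '0 0 0 0 0 0 45'
python3 - <<'E'
from h import *
c,Rw,o=campose("wrist");cv2.imwrite("pics/w2.png",c["color"])
for t in ["crank_grip","crank"]:
    print(t,[(r["box"],round(r["conf"],2)) for r in cams.recognise("wrist",t)][:4])
print(delta([.516,.4055,.086]))
E
```

```text
0.5 0.121
0.52 0.125
0.54 0.032
0.56 0.027
0.58 0.154
0.6 0.151
0.62 0.011
0.64 0.048
0.66 0.063
0.68 0.071
0.7 0.082
clock: 3.35
position: [0.5162, 0.4055, 0.1503]
ee_rot: [-0.051, 0.705, 0.051, 0.705]
ft_force: [0.4, 0.1, -0.2]
grip_width: 0.526
clock: 3.45
position: [0.5155, 0.4038, 0.1476]
ee_rot: [-0.052, 0.707, 0.05, 0.704]
ft_force: [-1.7, -0.5, -0.2]
grip_width: 0.526
crank_grip [([271.4, 211.8, 28.1, 54.8], 0.72)]
crank [([216.3, 154.3, 84.1, 110.4], 0.91)]
[6.63849228e+01 3.31453682e-03 3.14072734e-01]
```

View pics/w2.png

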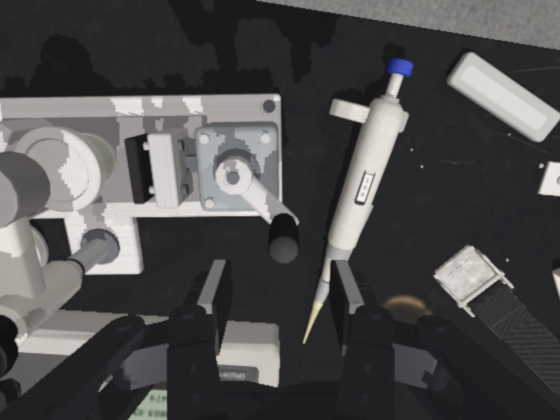

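```bash
python3 - <<'E'
from h import *
c,Rw,o=campose("wrist")
g=atz(c,Rw,o,285,246,.1185);a=atz(c,Rw,o,233.5,177.5,.082)
print(g,a,np.linalg.norm((g-a)[:2]),manip.get_obs()["position"],delta([*g[:2],.086]))
e=[atz(c,Rw,o,*p,.012) for p in [(5,98),(281,95)]];d=e[1]-e[0];print("yaw",np.arctan2(-d[0],d[1]))
E
```

```text
[0.51726326 0.4072512  0.1185    ] [0.49144076 0.37081093 0.082     ] 0.04466200254455373 [0.51576567 0.40558816 0.15290124] [66.90533927  1.34247399  1.6303614 ]
yaw 0.15624107511952298
```

```bash
python3 -m handwheel '16 1 1 0 0 0 45;16 0 0 0 0 0 45;16 0 0 0 0 0 45;17 0 0 0 0 0 45;0 0 0 0 0 0 45' 30
python3 -m handwheel '0 0 0 0 0 0 10;0 0 0 0 0 0 10;0 0 0 0 0 0 10;0 0 0 0 0 0 10;0 0 0 0 0 0 10;0 0 0 0 0 0 10' 30
python3 - <<'E'
from h import *
c,Rw,o=campose("wrist");cv2.imwrite("pics/w3.png",c["color"])
ob=manip.get_obs();print(ob["ft_force"],ob["grip_width"]*85.4,ob["position"])
E
```

```text
clock: 4.15
position: [0.5149, 0.405, 0.0826]
ee_rot: [-0.053, 0.707, 0.05, 0.704]
ft_force: [-1.2, 0.3, -0.7]
grip_width: 0.528
clock: 4.75
position: [0.5169, 0.4063, 0.087]
ee_rot: [-0.051, 0.705, 0.051, 0.706]
ft_force: [-1.2, -1.9, 5.1]
grip_width: 0.207
[-1.37866535 -2.27077262  5.95961026] 17.443766558304215 [0.51690448 0.40631742 0.08695851]
```

View pics/w3.png

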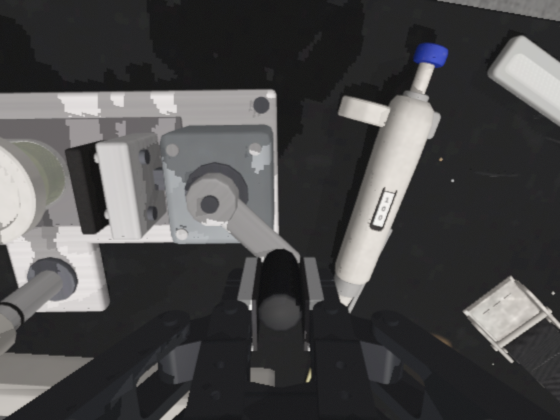

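```bash
python3 -m handwheel '0 -6.4 4.5 0 0 0 10;0 -6.4 4.5 0 0 0 10;0 -7.6 2 0 0 0 10;0 -7.6 2 0 0 0 10;0 0 0 0 0 0 10'
python3 -m handwheel '0 -7.7 -0.6 0 0 0 10;0 -7.7 -0.6 0 0 0 10;0 -7.1 -3.3 0 0 0 10;0 -7.1 -3.3 0 0 0 10;0 0 0 0 0 0 10'
```

```text
clock: 5.3
position: [0.5342, 0.3793, 0.0869]
ee_rot: [-0.051, 0.705, 0.051, 0.705]
ft_force: [-2.7, -2.7, 7.7]
grip_width: 0.205
clock: 5.8
position: [0.53, 0.349, 0.0869]
ee_rot: [-0.051, 0.705, 0.051, 0.705]
ft_force: [-3.9, -0.6, 8.3]
grip_width: 0.203
```

```bash
python3 -m handwheel '-1 -5.5 -5.5 0 0 0 10;0 -5.5 -5.5 0 0 0 10;0 -3.3 -7.1 0 0 0 10;0 -3.3 -7.1 0 0 0 10;0 -0.6 -7.7 0 0 0 10;0 -0.6 -7.7 0 0 0 10;0 2 -7.5 0 0 0 10;0 2 -7.5 0 0 0 10'
python3 -m handwheel '0 4.5 -6.4 0 0 0 10;0 4.5 -6.4 0 0 0 10;0 6.4 -4.5 0 0 0 10;0 6.4 -4.5 0 0 0 10;0 7.5 -2 0 0 0 10;0 7.5 -2 0 0 0 10;0 0 0 0 0 0 10'
```

```text
clock: 6.6
position: [0.4766, 0.327, 0.0871]
ee_rot: [-0.051, 0.705, 0.051, 0.705]
ft_force: [4.3, 3.4, -5.2]
grip_width: 0.203
clock: 7.3
position: [0.4458, 0.3618, 0.0871]
ee_rot: [-0.051, 0.705, 0.052, 0.705]
ft_force: [0.7, 4.1, -6.4]
grip_width: 0.206
```

```bash
python3 - <<'E'
from h import *
c,Rw,o=campose("wrist");cv2.imwrite("pics/w4.png",c["color"])
ob=manip.get_obs();print(ob["ft_force"],ob["grip_width"]*85.4,ob["position"])
E
```

```text
[ 1.35961282  2.65858464 -7.4367569 ] 17.712583149953662 [0.44581798 0.36162152 0.08713684]
```

View pics/w4.png

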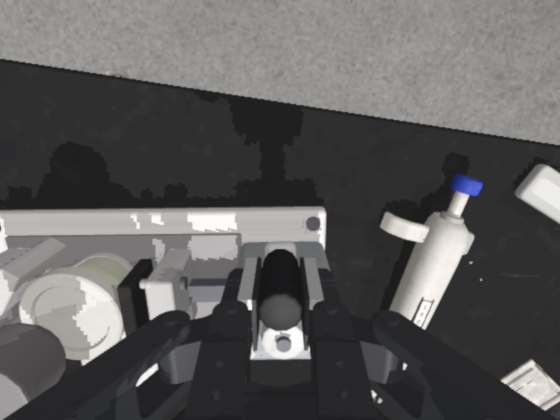

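```bash
python3 -m handwheel '0.5 7.7 0.6 0 0 0 10;0 7.7 0.6 0 0 0 10;0 7.1 3.3 0 0 0 10;0 7.1 3.3 0 0 0 10;0 5.5 5.5 0 0 0 10;0 5.5 5.5 0 0 0 10'
python3 -m handwheel '0 3.3 7.1 0 0 0 10;0 3.3 7.1 0 0 0 10;0 0 0 0 0 0 10'
python3 - <<'E'
from h import *
c,Rw,o=campose("wrist");cv2.imwrite("pics/w5.png",c["color"])
ob=manip.get_obs();print(ob["ft_force"],ob["grip_width"]*85.4,ob["position"])
E
```

```text
clock: 7.95
position: [0.4597, 0.4035, 0.087]
ee_rot: [-0.051, 0.705, 0.051, 0.705]
ft_force: [0.2, -5.2, 1.9]
grip_width: 0.208
clock: 8.25
position: [0.4737, 0.4121, 0.0871]
ee_rot: [-0.051, 0.705, 0.051, 0.706]
ft_force: [2.3, 0.3, 1.9]
grip_width: 0.2
[2.20118453 0.38588692 0.90714854] 17.45741337311226 [0.47352045 0.41198733 0.08705395]
```

View pics/w5.png

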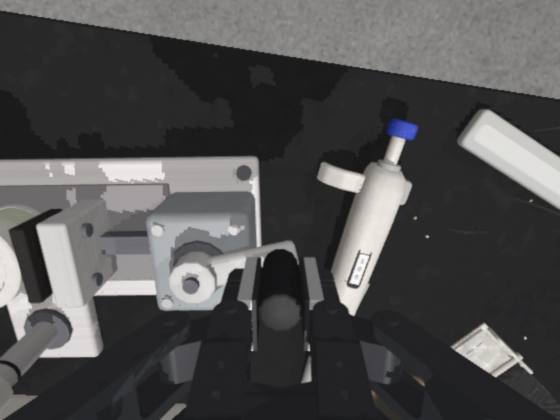

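```bash
python3 -m handwheel '0 0.6 7.7 0 0 0 10;0 0.6 7.7 0 0 0 10;0 -2 7.5 0 0 0 10;0 -2 7.5 0 0 0 10;0 0 0 0 0 0 10'
python3 -m handwheel '0 -4.5 6.4 0 0 0 10;0 -4.5 6.4 0 0 0 10;0 0 0 0 0 0 10'
```

```text
clock: 8.8
position: [0.5043, 0.4128, 0.087]
ee_rot: [-0.051, 0.705, 0.051, 0.706]
ft_force: [1.7, 0.3, 3.5]
grip_width: 0.203
clock: 9.1
position: [0.5156, 0.4074, 0.087]
ee_rot: [-0.051, 0.706, 0.052, 0.704]
ft_force: [-8.8, 5.4, 5.6]
grip_width: 0.208
```

```bash
python3 - <<'E'
from h import *
c,Rw,o=campose("wrist");a=c["color"]
cv2.imwrite("pics/w6.png",a)
ob=manip.get_obs();print(ob["ft_force"],ob["position"])
c,Rw,o=campose("scene");cv2.imwrite("pics/s6.png",cv2.resize(c["color"][160:270,180:380],None,fx=4,fy=4,interpolation=2))
E
```

```text
[-8.2017525   3.87212847  6.45532771] [0.51559052 0.40742854 0.08699859]
```

View pics/w6.png

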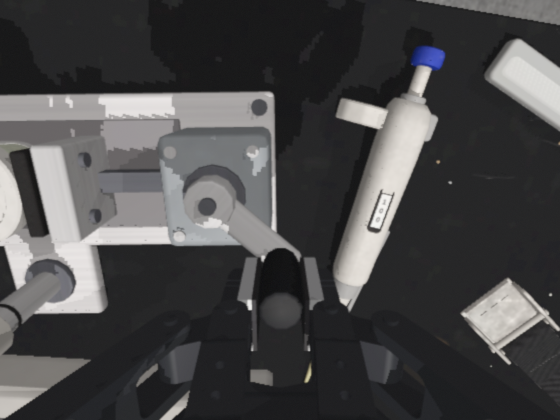

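View pics/s6.png

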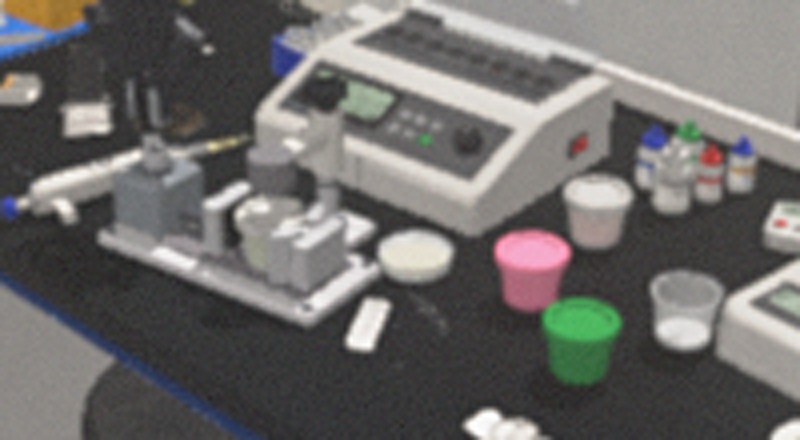

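```bash
python3 -m handwheel '0 -2.8 2.8 0 0 0 10;0 0 0 0 0 0 10'
python3 -m handwheel '0 -2.8 2.5 0 0 0 10;0 0 0 0 0 0 10'
```

```text
clock: 9.4
position: [0.5159, 0.4073, 0.087]
ee_rot: [-0.051, 0.707, 0.054, 0.703]
ft_force: [-17.0, 6.5, 8.9]
grip_width: 0.202
clock: 9.6
position: [0.5166, 0.4073, 0.0869]
ee_rot: [-0.051, 0.708, 0.056, 0.702]
ft_force: [-23.9, 11.7, 10.0]
grip_width: 0.207
```

```bash
python3 -m handwheel '0 4.5 -4.3 0 0 0 10;0 0 0 0 0 0 10'
python3 -m handwheel '0 1 -1 0 0 0 40;0 0 0 0 0 0 40;0 0 0 0 0 0 40;0 0 0 0 0 0 40'
python3 -m handwheel '-22 0 0 0 0 0 40;-22 0 0 0 0 0 40;-22 0 0 0 0 0 40;-22 0 0 0 0 0 40;-10 -10 -14 0 0 0 0;-10 -20 -14 0 0 0 0;-10 -20 -14 0 0 0 0;-10 -20 -14 0 0 0 0'
python3 -m handwheel '-10 -16 -14 0 0 0 0;-10 -15 -14 0 0 0 0;0 0 0 0 0 0 0'
python3 - <<'E'
from h import *
c,Rw,o=campose("wrist");cv2.imwrite("pics/w7.png",c["color"])
for t in ["crank_grip","crank","cup","knob_top"]:
    print(t,[(r["box"],round(r["conf"],2)) for r in cams.recognise("wrist",t)][:4])
E
```

```text
clock: 9.8
position: [0.5161, 0.4075, 0.087]
ee_rot: [-0.051, 0.706, 0.053, 0.705]
ft_force: [-9.8, 5.8, 5.5]
grip_width: 0.206
clock: 10.2
position: [0.5173, 0.4051, 0.0866]
ee_rot: [-0.051, 0.705, 0.051, 0.705]
ft_force: [-0.1, 0.1, 0.7]
grip_width: 0.464
clock: 11.0
position: [0.4712, 0.3273, 0.2151]
ee_rot: [-0.051, 0.705, 0.051, 0.705]
ft_force: [-0.5, -0.1, 0.2]
grip_width: 0.002
clock: 11.3
position: [0.4486, 0.2919, 0.2366]
ee_rot: [-0.05, 0.705, 0.051, 0.706]
ft_force: [0.2, -0.1, 0.2]
grip_width: 0.0
crank_grip [([381.6, 258.7, 27.6, 41.4], 0.75)]
crank [([339.7, 222.5, 70.9, 72.5], 0.81)]
cup [([30.6, 271.9, 66.9, 57.6], 0.82), ([192.0, 196.7, 58.0, 59.6], 0.64), ([2.0, 223.5, 14.0, 44.4], 0.62)]
knob_top [([187.9, 227.8, 49.7, 89.6], 0.67)]
```

View pics/w7.png

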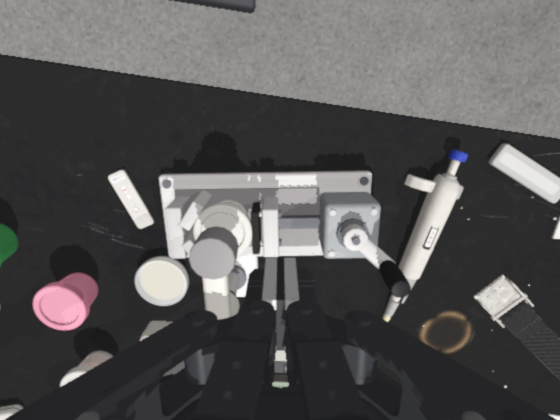

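```bash
python3 - <<'E'
from h import *
a=cv2.imread("pics/w7.png")[165:335,150:350];cv2.imwrite("pics/w7c.png",cv2.resize(a,None,fx=4,fy=3.5,interpolation=2))
c,Rw,o=campose("wrist");P=cloud(c,Rw,o)
e=[atz(c,Rw,o,*p,.012) for p in [(161,175),(372,172)]];d=e[1]-e[0];y=np.arctan2(-d[0],d[1]);print("yaw",y,e,np.linalg.norm(d))
# lid points
m=(P[...,2]>.055)&(P[...,2]<.066);m[265:]=0;m[:190]=0;m[:,:195]=0;m[:,256:]=0
print(np.nanmin(P[m],0),np.nanmax(P[m],0))
c,Rw,o=campose("top");P=cloud(c,Rw,o);z=P[...,2];m=(z>.142)&(z<.158);m[:,:215]=0;m[:,245:]=0;m[:170]=0;m[215:]=0
print(m.sum(),np.median(P[m],0),P[m].min(0),P[m].max(0)); cv2.imwrite("pics/t7.png",cv2.resize(c["color"][160:260,150:290],None,fx=5,fy=5,interpolation=2))
E
```

```text
yaw 0.16084460450410903 [array([0.47060506, 0.16570647, 0.012     ]), array([0.43397223, 0.3914919 , 0.012     ])] 0.2287378961805934
[0.47926959 0.21397885 0.05500259] [0.53174945 0.27887335 0.06419096]
172 [0.58283557 0.25238479 0.14941944] [0.56358027 0.23369216 0.14295593] [0.60194559 0.27133528 0.15403555]
```

View pics/w7c.png

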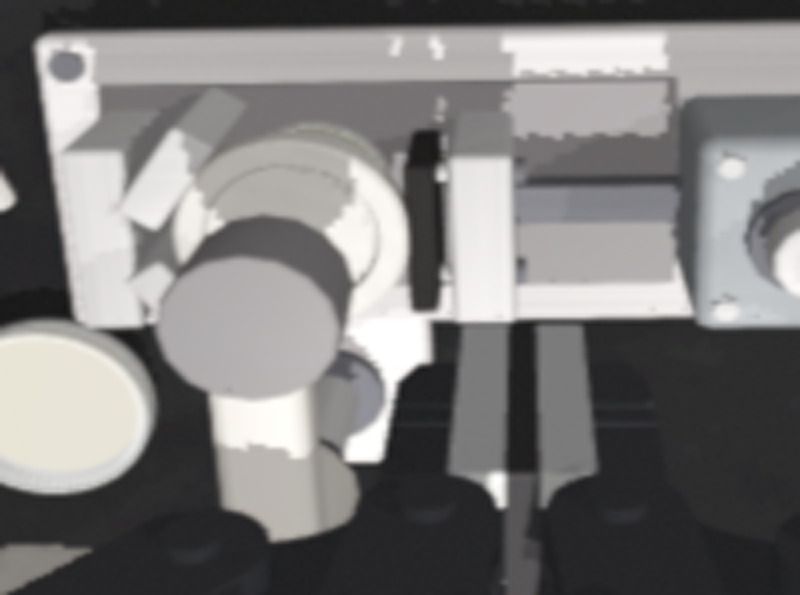

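View pics/t7.png

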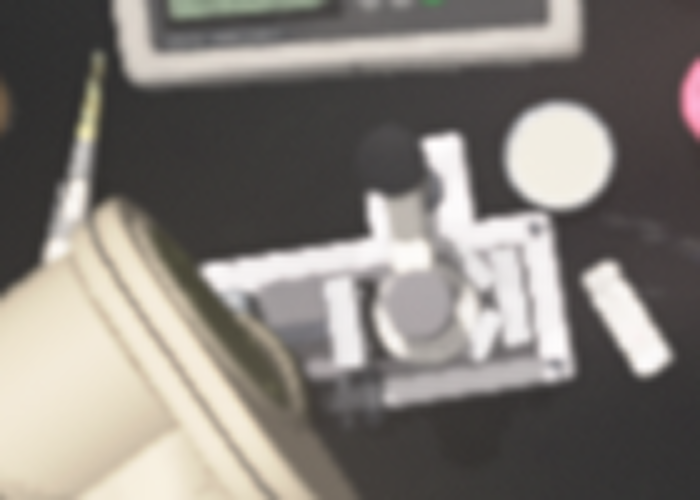

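```bash
python3 - <<'E'
from h import *
c,Rw,o=campose("wrist");P=cloud(c,Rw,o)
for uv in [(193.5,226),(252.3,228),(222,199)]: print(atz(c,Rw,o,*uv,.060))
print("jaw",[atz(c,Rw,o,150+x/4,225,.062)[1] for x in (407,440,453,513)])
print("arm tip", atz(c,Rw,o,355,238,.082))
print(proj(c,Rw,o,[.583,.252,.15]))
print(manip.get_obs()["position"],delta([.583,.252,.17]))
E
```

```text
[0.50444834 0.21473182 0.06      ]
[0.49807117 0.27251833 0.06      ]
[0.47255924 0.23999975 0.06      ]
jaw [np.float64(0.27165966764846566), np.float64(0.27967243728385216), np.float64(0.2828289631307497), np.float64(0.2973973991826557)]
arm tip [0.48519035 0.36895094 0.082     ]
(np.float64(206.11755265291222), np.float64(361.30764689392373))
[0.44818029 0.29414956 0.23420472] [ 64.14508155 -61.2251604  127.32664377]
```

```bash
python3 -m handwheel '0 -10 21 0 0 0 0;0 -10 21 0 0 0 0;0 -10 21 0 0 0 0;5 -10 21 0 0 0 0;15 -10 21 0 0 0 0;15 -11 22 0 0 0 0;15 0 0 0 0 0 0;0 0 0 0 0 0 0'
python3 - <<'E'
from h import *
c,Rw,o=campose("wrist");cv2.imwrite("pics/w8.png",c["color"])
ob=manip.get_obs();print(ob["position"],ob["ft_force"])
c,Rw,o=campose("scene");cv2.imwrite("pics/s8.png",cv2.resize(c["color"][150:250,180:310],None,fx=6,fy=6,interpolation=2))
E
```

```text
clock: 12.5
position: [0.5815, 0.2514, 0.1818]
ee_rot: [-0.052, 0.707, 0.05, 0.704]
ft_force: [0.4, 0.7, -0.6]
grip_width: -0.004
[0.58153703 0.25223717 0.18347848] [-0.15422761  0.11663984  0.82520948]
```

View pics/w8.png

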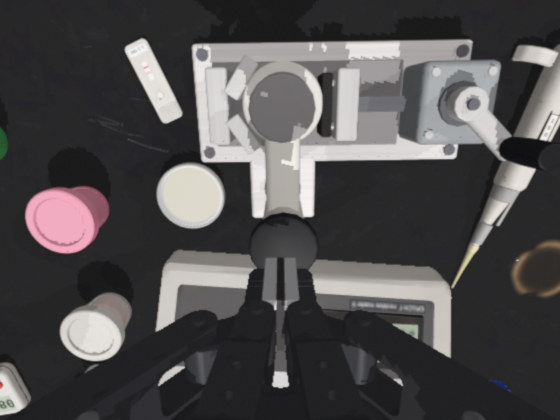

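View pics/s8.png

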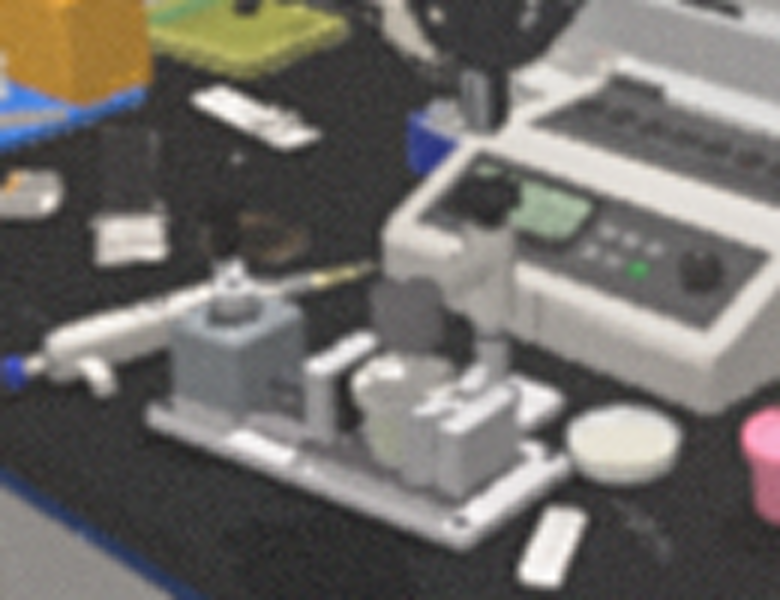

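```bash
python3 - <<'E'
from h import *
c,Rw,o=campose("wrist");print(atz(c,Rw,o,284,245,.15))
E
python3 -m handwheel '15 0 1 0 0 0 0;14 0 0 0 0 0 0;0 0 0 0 0 0 0'
python3 -m handwheel '3 0 0 0 0 0 0;0 0 0 0 0 0 0'
python3 -m handwheel '3 0 0 0 0 0 0;0 0 0 0 0 0 0'
python3 -m handwheel '3 0 0 0 0 0 0;0 0 0 0 0 0 0'
```

```text
[0.58329079 0.25394655 0.15      ]
clock: 12.95
position: [0.5821, 0.2517, 0.153]
ee_rot: [-0.052, 0.707, 0.051, 0.704]
ft_force: [-0.3, 0.2, 0.2]
grip_width: -0.001
clock: 13.15
position: [0.5836, 0.252, 0.1527]
ee_rot: [-0.051, 0.705, 0.051, 0.705]
ft_force: [0.3, -0.6, -0.3]
grip_width: 0.002
clock: 13.35
position: [0.584, 0.2522, 0.1502]
ee_rot: [-0.051, 0.705, 0.051, 0.706]
ft_force: [-0.3, 0.3, 1.0]
grip_width: 0.001
clock: 13.55
position: [0.5841, 0.2522, 0.1473]
ee_rot: [-0.051, 0.705, 0.052, 0.706]
ft_force: [0.2, 0.5, 5.8]
grip_width: 0.002
```

```bash
python3 -m handwheel '3 0 0 0 0 0 0;3 0 0 0 0 0 0;2.5 0 0 0 0 0 0;0 0 0 0 0 0 0;0 0 0 0 0 0 0'
python3 -m handwheel '0 0 0 0 0 0 0;0 0 0 0 0 0 0;0 0 0 0 0 0 0'
python3 - <<'E'
from h import *
for i in range(4):
    c,Rw,o=campose("scene");ob=manip.get_obs();print(ob["position"].round(4),ob["ft_force"].round(1))
cv2.imwrite("pics/s9.png",cv2.resize(c["color"][150:250,180:310],None,fx=6,fy=6,interpolation=2))
c,Rw,o=campose("wrist");cv2.imwrite("pics/w9.png",c["color"]);P=cloud(c,Rw,o)
print("barrel top z",np.nanmedian(P[95:112,265:300,2]))
E
```

```text
clock: 14.05
position: [0.5841, 0.2522, 0.1394]
ee_rot: [-0.051, 0.705, 0.052, 0.706]
ft_force: [-2.5, -0.6, 8.5]
grip_width: 0.002
clock: 14.35
position: [0.5841, 0.2522, 0.1394]
ee_rot: [-0.051, 0.705, 0.052, 0.706]
ft_force: [-1.0, -1.4, 9.0]
grip_width: -0.0
[0.5841 0.2522 0.1394] [-1.2 -0.9  8.6]
[0.5841 0.2522 0.1395] [-1.7 -0.1  8.6]
[0.5841 0.2522 0.1395] [-0.9 -1.2  8.1]
[0.5841 0.2522 0.1394] [-0.7 -0.6  9.1]
barrel top z 0.1053859280233124
```

View pics/s9.png

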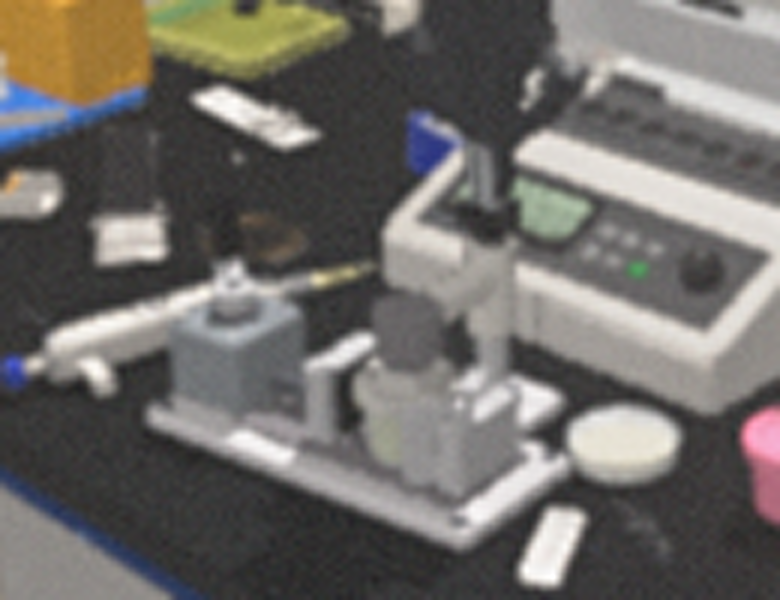

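View pics/w9.png

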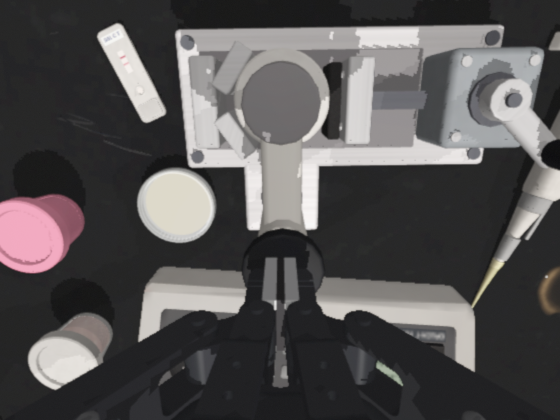

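```bash
python3 -m handwheel '1.3 0 0 0 0 0 0;0 0 0 0 0 0 0;0 0 0 0 0 0 0;0 0 0 0 0 0 0;0 0 0 0 0 0 0'
python3 - <<'E'
from h import *
F=[]
for i in range(8):
    c,Rw,o=campose("wrist");ob=manip.get_obs();F.append([*ob["position"],*ob["ft_force"]])
print(np.mean(F,0).round(4)); P=cloud(c,Rw,o);print("barrel top z",np.nanmedian(P[95:112,265:300,2]))
E
```

```text
clock: 15.1
position: [0.5841, 0.2522, 0.1382]
ee_rot: [-0.051, 0.705, 0.052, 0.706]
ft_force: [-2.5, 0.1, 8.5]
grip_width: 0.001
[ 0.5841  0.2522  0.1382 -1.7273 -0.7028  9.012 ]
barrel top z 0.10413610490873194
```

```bash
python3 -c "
from workcell import hand_in
print(hand_in())"
```

```text
the job is handed in; nothing more can be done
None
```

I turned the crank clockwise to its stop and pressed the palm knob down about 12 mm. I handed the job in at about 15.5 s with the closed fingers still holding the knob down.

- **Crank:** I led the grip round about one full turn (about 6.3 rad). The last 8 mm of commanded push moved it under 1 mm, and the resistance rose to about 26 N, so I took that as the stop.
- **Cup:** The last wrist pictures show the cup in the V jaw under the lens, with the pad against the lid. I did not measure how far the pad was pushed back, and my fix on the cup's centre was only good to a few mm.
- **Knob:** The fingertips ended at z = 0.138 m, against 0.150 m at rest, which is 11.8 mm of travel. The force averaged 9.0 N, matching the 9 N expected at 12 mm.
- **Reading head:** The top of the lens barrel read about 11 mm lower than at rest, roughly in line with the knob. At that travel the lens should hang about 8 mm above the lid. The dark line on the column was too coarse in the pictures to read.
- **Other things on the bench:** I did not touch any, and those in view looked unmoved. I did not check each one.

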